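# Brush the offcuts off the cutting bed

## Robot

A 6-joint arm with a two-finger parallel gripper is mounted at the origin on a cart in front of the work surface, level with it; the furniture and walls round the work are solid. World frame = base frame: x ahead of the robot, y to its left, z up, the work surface at z = 0. Lengths are in mm, angles in rad, forces in N, time in s.
With the tool pointing down it reaches from about 250 to 775 mm from the base axis. Payload 8.9 kg.
Tool frame: the origin (TCP) lies on the centre line of the jaws, within the pads' length; the fingertips stand 17 mm ahead of it and the grasp point (between the pads) lies 2 mm behind it; z points along the fingers, y is the line along which they close (so a half turn about z gives the same grasp; the last joint's range is limited). The gripper opens to 85 mm and grips with 20 to 120 N. Pads are 22 mm wide; open, the fingers measure 114 mm over their backs; the gripper's body (76 mm by 85 mm) begins 54 mm behind the grasp point. The pads swing forward as they close: fully open they stand 13 mm farther back than shut.
Start: joints at [1.168, 0.291, -0.153, 1.127, 0, 1.431], TCP at [136.888, 506.839, 248.305] pointing down, gripper open.
Joint ranges: [-2.52, 2.52], [-0.91, 1.74], [-1.3, 1.37], [-1.96, 2.02], [-1.52, 1.47], [-3.14, 3.14]. Speed limits (rad/s): [2.22, 2.22, 2.79, 3.14, 3.14, 3.14].

## Interface

Orientations are given as a rotation vector (axis times angle).
In Python, from station import bot gives the robot as it stands.
- The arm moves only by the tool apply_moves, never from a script. Its argument "plan" is a list of rows, each a list of 7 numbers: the shift along the tool's x, y, z in m, then the turn, a rotation vector about the tool's x, y, z in units of 6 degrees (1.0 is 6 degrees), then the closure, from 0 (fully open) to 1 (shut). A call has 1 to 12 rows; each row shifts and turns the commanded pose from where the row before left it, along the tool's axes as they then stand; what a row does not reach is not made up. A row lasts 1/8 s, in which the tool goes at most 62.5 mm and 10.7 degrees, less where a joint would pass 70% of its speed; a pose out of reach is approached as far as the arm can. A call with a gripper value outside its range is refused whole. The fingers move at their own pace and stop on an object; "force" is the grip in N (left out, the last holds). Time passes only in rows, so rows that do not move let the fingers close. It gives the time, the measured TCP pose, the force, the opening and the grip force at its end, in the units of the state.
- bot.read_state(): the state, without advancing time (a new reading comes with each control period).
- bot.get_image(name): name is "scene" or "top" or "wrist"; returns a dict with "image" (480x640x3 uint8, red, green, blue), "range_z" (480x640 float32, mm along the optical axis (not along the pixel's ray), 0 where there is no reading), "fovy" (degrees; the focal length in pixels is half the picture's height over the tangent of half this angle, whatever the lens; pixels are square), "cx", "cy" (the principal point, pixels), "rvec" (rotation vector, rad) and "tvec" (3), from world to camera coordinates, as OpenCV has them; the wrist camera has in their place "T_tool_cam" (4x4, takes a point from camera to tool coordinates, whose origin is the TCP and whose axes are the flange's). Camera axes: x right, y down, z forward; pixel columns grow to the right and rows downward; lengths in mm; the calibration is good to about 2 mm. A picture is of the moment at which its call begins: read the wrist's pose just before it.
- bot.job_done(): hands the job in; it is judged then, once.
The state is a dict: "clock": time; "qpos": joint angles; "qd": joint speeds; "effort": joint torques, N m; "position": TCP position; "ee_rot": TCP orientation; "contact_force": force on the tool from outside, world axes, zero at the start; "ft_torque": the same for the moment, N m; "grip_width": finger opening in mm; "grip_force": force on a finger pad.
Only numpy, scipy, OpenCV 4.12 (cv2) and the standard library are available. Lean on these libraries where they do the work, as an engineer would, in place of code of your own. Each camera call takes 0.05 s, during which the arm holds its last target. There are 200 camera calls.

## Task

Take the bench brush from its rest and, touching the offcuts only with the brush, sweep all three scrap offcuts off the cutting bed into the sunken trough at its end, without shifting the side gauge, which is set for the next cut. Then set the brush back in its rest, standing on its bristles, let go of it, and leave everything else on the desk where it is.

Things in the scene. Friction and masses are not known exactly. Their poses are not given: they have to be found in the camera images.
- cutting_bed: Fixed grey cutting bed, 228 (x) by 385 (y) mm. Origin: on the worktop under the middle of the bed proper; x points away from the robot, y left, z up; sweep to -y. Black bed top 50 mm up, x +-100, y +-130 mm. Far side (x 100..114): aluminium fence 20 mm above the bed top; near side (x -100..-114): lip 8 mm above it. Both ends (y = 130; y = -130 at the trough) are open, without a rim.
- bed_centre (a point): Centre of the bed top, 50 mm above the worktop; axes as the cutting bed's.
- trough_floor (a point): Centre of the floor of the grey offcut trough at the bed's -y end, axes as the cutting bed's. The trough is open on top, inside 200 mm (x) by 118 mm (y); floor 6 mm above the worktop, 44 mm below the bed top. Its outer walls rise 12 mm above the bed top; on the bed's side the bed's own edge is its wall.
- gauge (a joint): Side gauge: steel stop block that slides along the fence; 0 to 0.06 m, growing towards the bed's +y (left). Its middle is at y = 50 mm + this value in the cutting bed's frame. It is only held by friction (about 1.5 N), so a push shifts it.
- gauge_stop (a point): Middle of the tip of the gauge's stop block, at x = 43 mm in the cutting bed's frame. From there the block, 16 mm wide in y, reaches back to the fence and rises 21 mm above the bed top; over the fence (bed x 92..120 mm) it carries a shoe 30 mm wide and a black knob, up to 38 mm above the bed top.
- brush: Loose bench brush, 0.16 kg. Origin: at the bristle tips under the middle of the head; x along the head, z up. Black bristle block 120 x 30 mm (x, y), 38 mm tall, stiff as a solid; wooden back on it 122 x 32 mm, z 38 to 62 mm; round 20 mm handle out to x = -160 mm, axis at z 50 to 55 mm. Mass centre about 10 mm from the origin towards the handle. Starts in the rest, handle towards the robot.
- brush_rest: Fixed shallow grey plastic tray 156 mm (x) by 68 mm (y), for the brush head. Origin: on the worktop under its centre; floor 4 mm thick, rim 6 mm wide and 12 mm above the worktop; inside 144 by 56 mm, so the head has 12 mm of play each way. The brush handle hangs out over the rim. It stands to the left or to the right of the cutting bed.
- offcut_bar: Loose brown board offcut, straight bar 80 x 24 x 16 mm (x, y, z), 35 g. Origin: centre of its underside. Starts on the bed near the fence, on the trough's side of the gauge.
- offcut_block: Loose brown board offcut, plain block 62 x 42 x 18 mm (x, y, z), 45 g. Origin: centre of its underside. Starts on the nearer half of the bed.
- offcut_L: Loose brown board offcut, L-shaped, 66 x 48 x 16 mm overall (x, y, z), 40 g. Origin: underside, at the middle of its overall rectangle. Starts on the nearer half of the bed.
- notes_box: Fixed black open box of note slips, 105 x 69 x 63 mm, standing on the worktop on the other side of the cutting bed from the brush rest; bystander. Origin: centre of its underside.
- calculator: Loose desk calculator 112 x 70 x 19 mm behind on the left; bystander. Origin: centre of its underside.
- sticky_pad: Loose pad of sticky notes 69 x 69 x 13 mm on the worktop beside the left end of the cutting bed; bystander. Origin: centre of its underside.
- marker: Loose marker 138 mm long, 18 mm thick, on the worktop beside the trough; bystander. Origin: underside, middle.
Not all that is in view belongs to the job. What is shaped like the offcut_bar but pink is not meant.

How it is judged (in metres and radians):
On the way, in this order (a step that is already met when the one before it is completed fails the run):
1. the brush is lifted out of its rest (z of brush in the frame of brush_rest above 0.03 m and contact force between the fingers and brush above 1 N), for 0.2 s.
2. all three offcuts are in the trough while the brush is still held (x of offcut_bar in the frame of trough_floor between -0.103 and 0.103 m and y of offcut_bar in the frame of trough_floor between -0.062 and 0.062 m and z of each of offcut_bar, offcut_block, offcut_L in the frame of trough_floor below 0.042 m and x of offcut_block in the frame of trough_floor between -0.103 and 0.103 m and y of offcut_block in the frame of trough_floor between -0.062 and 0.062 m and x of offcut_L in the frame of trough_floor between -0.103 and 0.103 m and y of offcut_L in the frame of trough_floor between -0.062 and 0.062 m and contact force between the fingers and brush above 1 N), for 0.2 s.
At the end, for the whole second after the job is handed in: Offcuts still, inside the trough walls, origins below bed-top level; brush upright (0.1 rad), released and still on its rest's floor, origin within 18 mm of the rest's centre in its x and y and under 8 mm above the worktop; side gauge within 5 mm of its setting (x of offcut_bar in the frame of trough_floor between -0.103 and 0.103 m and y of offcut_bar in the frame of trough_floor between -0.062 and 0.062 m and z of each of offcut_bar, offcut_block, offcut_L in the frame of trough_floor below 0.042 m and x of offcut_block in the frame of trough_floor between -0.103 and 0.103 m and y of offcut_block in the frame of trough_floor between -0.062 and 0.062 m and x of offcut_L in the frame of trough_floor between -0.103 and 0.103 m and y of offcut_L in the frame of trough_floor between -0.062 and 0.062 m and linear speed of each of offcut_bar, offcut_block, offcut_L, brush below 0.02 m/s and x of brush in the frame of brush_rest between -0.018 and 0.018 m and y of brush in the frame of brush_rest between -0.018 and 0.018 m and z of brush in the frame of brush_rest below 0.008 m and angle between brush's own z axis and vertical below 0.1 rad and distance of gauge_stop from where it was at the start of the episode below 0.005 m); the robot touches nothing.
It fails at once if the robot touches an offcut with anything but the brush (contact force between any of the fingers, the arm and offcut_bar above 0.5 N or contact force between any of the fingers, the arm and offcut_block above 0.5 N or contact force between any of the fingers, the arm and offcut_L above 0.5 N).
It fails at once if the side gauge is shifted by more than 5 mm (distance of gauge_stop from where it was at the start of the episode above 0.005 m).
It fails at once if the calculator, sticky pad or marker is shifted by more than 20 mm (distance of any of calculator, sticky_pad, marker from where it was at the start of the episode above 0.02 m).
It also fails if it takes over 54 s, if anything falls off the work surface, if the arm or the gripper's body presses on something with over 40 N, if the wrist force passes 120 N, or if a joint passes its speed limit or range.

## Working session

There is one attempt and no reset: what is moved stays moved. The work goes in short steps, Python scripts to look and compute and a tool call to move; the robot and the scene stay as the last step left them, time stands still between calls to the robot, and variables do not carry over. Pictures are saved under pics/ and viewed, at most 10 in all, crops included, and the job is handed in when it is done.

Besides the shell and the picture viewer there is one more tool, called as name(argument=value, ...), one argument or row to a line, values as JSON. apply_moves: Moves the arm, as the interface text tells. Its arguments: {"type":"object","properties":{"plan":{"type":"array","items":{"type":"array","items":{"type":"number"}}},"force":{"type":"number"}},"required":["plan"]}

```bash
mkdir -p pics; ls
cat > h.py <<'E'
import numpy as np, cv2
from scipy.spatial.transform import Rotation as R
from station import bot
def cloud(d):
    h,w=d["range_z"].shape; f=h/2/np.tan(np.radians(d["fovy"])/2)
    u,v=np.meshgrid(np.arange(w),np.arange(h)); z=d["range_z"].astype(float)
    P=np.stack([(u-d["cx"])/f*z,(v-d["cy"])/f*z,z],-1)
    M=R.from_rotvec(np.ravel(d["rvec"])).as_matrix()
    W=(P-np.ravel(d["tvec"]))@M
    W[z==0]=np.nan
    return W
E
python3 - <<'E'
from h import *
print(bot.read_state())
for n in ("top","scene"):
    d=bot.get_image(n); cv2.imwrite(f"pics/{n}0.png",d["image"][:,:,::-1]); np.savez(f"{n}0.npz",**d)
    print(n,d["fovy"],d["cx"],d["cy"],d["rvec"],d["tvec"])
E
```

```text
pics
{'clock': 0.0, 'qpos': array([ 1.16768421e+00,  2.91279835e-01, -1.54093997e-01,  1.12668104e+00,
        1.84239056e-05,  1.43150483e+00]), 'qd': array([-0.00230156, -0.00111209, -0.00010396, -0.00211024, -0.00088609,
        0.00127609]), 'effort': array([ 3.47473215e-03, -5.37146616e+01,  3.31368685e+01,  1.58212945e-02,
        1.39952026e-04,  1.09314252e-05]), 'position': array([136.73633764, 506.47591199, 247.74457499]), 'ee_rot': array([-4.13160962e-01, -3.11394750e+00,  1.89669303e-03]), 'contact_force': array([ 0.2491364 , -0.62782414,  0.09153599]), 'ft_torque': array([-0.02053277,  0.04182921,  0.02262769]), 'grip_force': 0.0, 'grip_width': 85.53043007640788}
top 54.0529851440396 320.1455293819589 236.45082056888955 [ 2.11327548 -2.16654939  0.20414593] [  20.33251338  520.81558057 1078.23841072]
scene 42.62555822144255 303.69819942491966 244.45286683416828 [ 1.8162126  -0.91728303  0.57480045] [-319.83819535  241.92126945 1426.05409895]
```

View pics/top0.png

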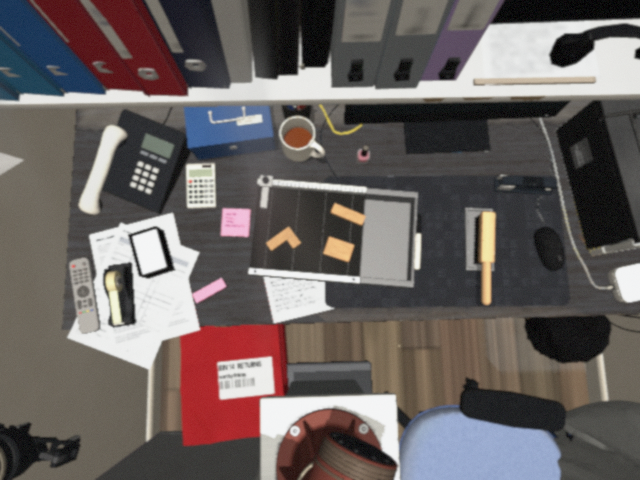

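View pics/scene0.png

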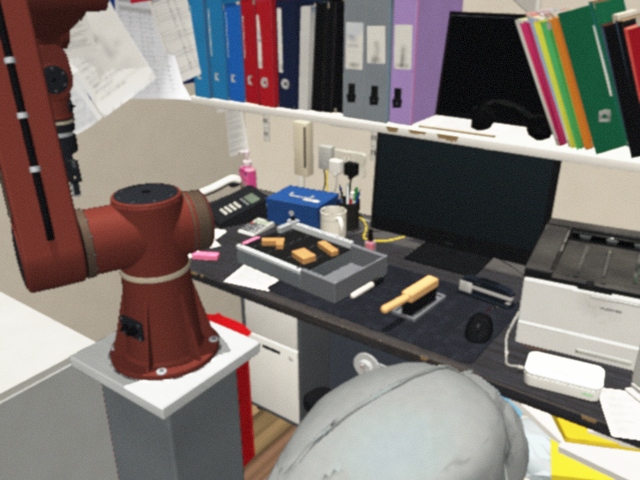

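Top view: bed with black top around (315,232), trough at (388,240), and gauge at (264,190). The brush is in its rest at (487,240), handle towards the robot, ending at (487,300).
Candidates: the bar is the brown piece at (348,214), and the pink lookalike at (210,290) is not meant. The block is at (339,248) and the L at (284,239). For the brush, the dark stapler-like thing at (525,184) and the one at (120,295) are not it. Next I'll measure and check in one close crop.

Run:
```python
from h import *
d=dict(np.load("top0.npz")); W=cloud(d); im=d["image"]
cv2.imwrite("pics/crop0.png",cv2.resize(im[160:320,235:515][:,:,::-1],(800,457),interpolation=cv2.INTER_CUBIC))
hsv=cv2.cvtColor(im,cv2.COLOR_RGB2HSV)
m=((hsv[...,0]>8)&(hsv[...,0]<22)&(hsv[...,1]>90)&(hsv[...,2]>110)).astype(np.uint8)
m[:165]=0;m[310:]=0;m[:,:240]=0;m[:,515:]=0
n,l,s,c=cv2.connectedComponentsWithStats(m)
for i in range(1,n):
    if s[i,4]<60: continue
    P=W[l==i]; P=P[~np.isnan(P[:,0])]
    zt=np.median(P[:,2]); Q=P[abs(P[:,2]-zt)<8]
    r=cv2.minAreaRect(Q[:,:2].astype(np.float32))
    print(c[i].round(),s[i,4],"zmed",zt.round(1),"rect",np.round(r[0],1),np.round(r[1],1),round(r[2],1), "x",Q[:,0].min().round(),Q[:,0].max().round())
# heights
def at(u,v): return W[v,u].round(1)
for nm,(u,v) in dict(bedc=(310,215),bed2=(300,260),trough=(388,230),tr2=(385,260),gauge=(264,195),knob=(264,181),fence=(330,187),fenceL=(275,183),lipL=(252,272),lipR=(355,281),trFarR=(416,192),trNearR=(413,284),rest1=(470,211),rest2=(468,268),rest3=(490,209),rest4=(503,268),handle=(487,298),back=(487,225),desk=(440,240),marker=(417,250),shelf=(330,100)).items(): print(nm,at(u,v))
g=W[...,2]
# wall mask: outline of bed/trough
mm=((g>40)&(g<110)).astype(np.uint8); mm[:165]=0; mm[310:]=0; mm[:,:240]=0; mm[:,425:]=0
n,l,s,c=cv2.connectedComponentsWithStats(mm); i=1+np.argmax(s[1:,4]); P=W[l==i]
r=cv2.minAreaRect(P[:,:2].astype(np.float32)); print("bed+ ",r, cv2.boxPoints(r).round())
q=(g>56)&(mm>0); P=W[q]; r=cv2.minAreaRect(P[:,:2].astype(np.float32)); print("hi ",r)
# rest
mm=((g>7)&(g<20)).astype(np.uint8); mm[:200]=0;mm[275:]=0;mm[:,:460]=0;mm[:,515:]=0
P=W[mm>0]; r=cv2.minAreaRect(P[:,:2].astype(np.float32)); print("rest",mm.sum(),r)
```

```text
[347. 214.] 400 zmed 65.2 rect [570.4 -59.8] [79.  24.9] 65.6 x 544.0 598.0
[485. 270.] 575 zmed 64.0 rect [ 459.1 -382.7] [ 32.7 217.4] 85.8 x 351.0 568.0
[494. 231.] 97 zmed 65.9 rect [ 519.  -402.6] [10.2 96. ] 85.6 x 471.0 567.0
[284. 239.] 434 zmed 65.2 rect [505.3  94.5] [48. 66.] 33.8 x 489.0 542.0
[338. 249.] 555 zmed 67.6 rect [487.  -34.7] [61.9 42.7] 69.6 x 458.0 516.0
bedc [573.1  30.4  49. ]
bed2 [465.1  56.4  50.1]
trough [ 540.3 -162.4    5.4]
tr2 [ 465.5 -151.1    6.1]
gauge [619.  137.8  71.3]
knob [648.2 136.   88. ]
fence [634.4 -18.5  73.6]
fenceL [649.8 112.1  64.4]
lipL [nan nan nan]
lipR [412.1 -70.7  56.5]
trFarR [ 621.4 -225.3   60.1]
trNearR [ 401.4 -204.5   61.3]
rest1 [ 584.7 -372.2    2. ]
rest2 [ 440.1 -352.    12.6]
rest3 [ 586.1 -418.8   13.4]
rest4 [ 439.1 -442.4    1.8]
handle [ 364.6 -371.5   68.7]
back [ 536.2 -388.5   63.3]
desk [ 511.8 -289.7    7.3]
marker [ 486.8 -228.8   17.4]
shelf [694.3  -8.1 402.6]
bed+  ((531.3781127929688, -26.4404296875), (384.68359375, 234.15548706054688), 83.8483657836914) [[ 394. -205.]
 [ 627. -230.]
 [ 668.  152.]
 [ 436.  177.]]
hi  ((531.4188842773438, -26.8067626953125), (383.9859924316406, 233.9474334716797), 83.83960723876953)
rest 537 ((517.5581665039062, -408.1712646484375), (136.8999481201172, 187.86328125), 85.99998474121094)
```

View pics/crop0.png

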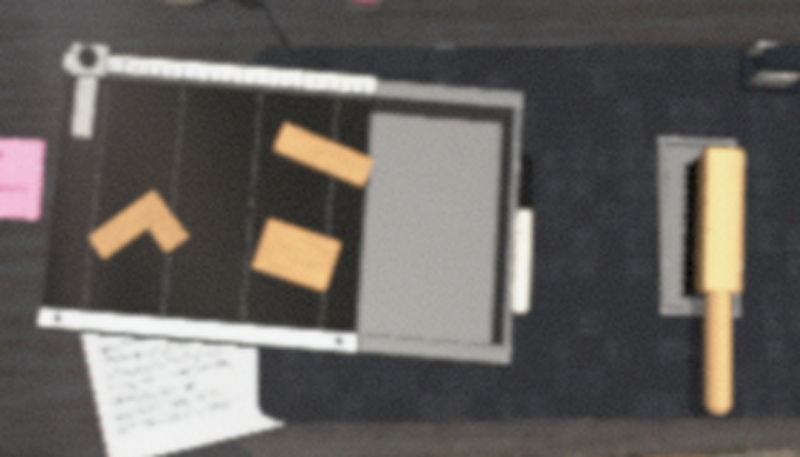

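The crop confirms the choice: brown bar at (322,155), block at (297,255), L at (140,225), brush with its wooden back at (722,220) and handle end at (718,410). I'll move to a hover over the brush, first turning the jaws square to it.

apply_moves(
  plan=[
    [0,0,0,0,0,-1.6,0],
    [-0.044,-0.0356,0,0,0,0,0],
    [-0.044,-0.0356,0,0,0,0,0],
    [-0.044,-0.0356,0,0,0,0,0],
    [-0.044,-0.0356,0,0,0,0,0],
    [-0.044,-0.0356,0,0,0,0,0],
    [-0.044,-0.0356,0,0,0,0,0],
    [-0.044,-0.0356,0,0,0,0,0],
    [-0.044,-0.0356,0,0,0,0,0],
    [-0.044,-0.0356,0,0,0,0,0],
    [0,0,0,0,0,0,0],
  ],
)

```text
clock: 1.48
position: [502.4, 147.1, 247.6]
ee_rot: [-0.158, -3.138, 0.001]
contact_force: [0.3, -1.0, 0.6]
grip_width: 85.5
grip_force: 0.0
```

apply_moves(
  plan=[
    [-0.004,-0.0535,0,0,0,0,0],
    [-0.004,-0.0535,0,0,0,0,0],
    [-0.004,-0.0535,0,0,0,0,0],
    [-0.004,-0.0535,0,0,0,0,0],
    [-0.004,-0.0535,0,0,0,0,0],
    [-0.004,-0.0535,0,0,0,0,0],
    [-0.004,-0.0535,0,0,0,0,0],
    [-0.004,-0.0535,0,0,0,0,0],
    [-0.004,-0.0535,0,0,0,0,0],
    [-0.004,-0.0535,0,0,0,0,0],
    [0,0,0,0,0,0,0],
    [0,0,0,0,0,0,0],
  ],
)

```text
clock: 2.98
position: [488.6, -385.5, 247.9]
ee_rot: [-0.151, -3.137, -0.002]
contact_force: [-0.3, 0.8, 0.3]
grip_width: 85.3
grip_force: 0.0
```

```bash
cat >> h.py <<'E'
def wcloud(d,s):
    h,w=d["range_z"].shape; f=h/2/np.tan(np.radians(d["fovy"])/2)
    u,v=np.meshgrid(np.arange(w),np.arange(h)); z=d["range_z"].astype(float)
    P=np.stack([(u-d["cx"])/f*z,(v-d["cy"])/f*z,z],-1)
    T=d["T_tool_cam"]; P=P@T[:3,:3].T+T[:3,3]
    W=P@R.from_rotvec(s["ee_rot"]).as_matrix().T+s["position"]; W[z==0]=np.nan
    return W
def head(s): # headings of tool x,y, tilt
    M=R.from_rotvec(s["ee_rot"]).as_matrix()
    return np.degrees(np.arctan2(M[1,:2],M[0,:2])).round(2), np.degrees(np.arccos(-M[2,2])).round(2)
E
python3 - <<'E'
from h import *
s=bot.read_state(); d=bot.get_image("wrist"); np.savez("w0.npz",**d); cv2.imwrite("pics/w0.png",d["image"][:,:,::-1])
print(s["position"],head(s),s["qpos"])
W=wcloud(d,s); P=W.reshape(-1,3); P=P[~np.isnan(P[:,0])]
P=P[(P[:,0]>300)&(P[:,0]<640)&(P[:,1]>-480)&(P[:,1]<-300)]
b=P[(P[:,2]>56)&(P[:,2]<75)]; print("back",len(b),np.median(b[:,2]),cv2.minAreaRect(b[b[:,0]>445][:,:2].astype(np.float32)),b.min(0),b.max(0))
r=P[(P[:,2]>8.5)&(P[:,2]<15)]; print("rim",len(r),cv2.minAreaRect(r[:,:2].astype(np.float32)),r.min(0),r.max(0))
print("desk",np.median(P[P[:,2]<8][:,2]))
E
```

```text
[ 488.56886183 -385.53665842  247.86451875] (array([174.49,  84.49]), np.float64(0.08)) [-7.85656300e-01  4.81225309e-01  1.32409967e-01  1.22338613e+00
  3.72371593e-04 -6.89513424e-01]
back 6626 66.0109074717129 ((507.2408752441406, -387.73193359375), (31.580413818359375, 126.24349975585938), 83.56167602539062) [ 351.75101208 -410.09477375   56.32029281] [ 570.62232127 -361.93867958   71.24902572]
rim 1991 ((544.8098754882812, -396.6511535644531), (102.70626831054688, 231.84092712402344), 71.72279357910156) [ 434.29332761 -479.92314964    8.58633829] [ 639.75081041 -347.75769574   14.82458499]
desk 3.3221248387133926
```

View pics/w0.png

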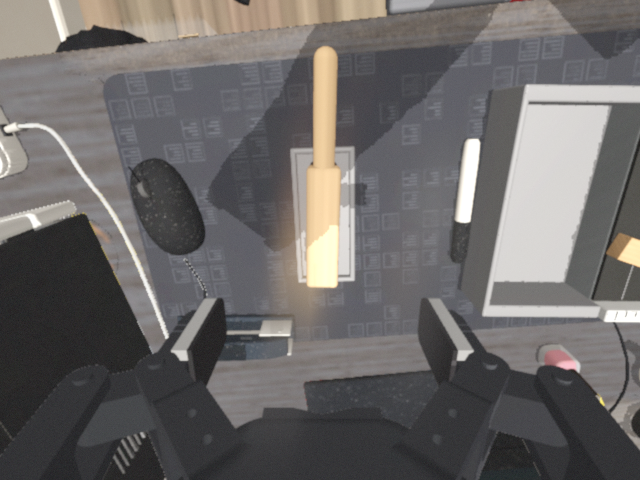

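The wrist view shows the brush head at (323,225) and the handle end at (325,50). The rest's outline runs from (291,149) through (354,147) and (354,281) to (299,282). I'll work out the rest and brush poses from these.

Run:
```python
from h import *
d=dict(np.load("w0.npz")); s=bot.read_state(); W=wcloud(d,s); im=d["image"]
for n,(u,v) in dict(TL=(293,151),TR=(352,149),BR=(352,279),BL=(301,281)).items(): print(n,W[v,u].round(1))
hsv=cv2.cvtColor(im,cv2.COLOR_RGB2HSV); g=W[...,2]
# wooden: edges at several rows
for v in (60,90,120,150,180,200,220,240,260,280):
    row=im[v].astype(int); m=np.where((row[:,0]-row[:,2]>40)&(g[v]>50)&(np.arange(640)>295)&(np.arange(640)<350))[0]
    if len(m): a,b=W[v,m[0]+1],W[v,m[-1]-1]; print(v,m[0],m[-1],((a+b)/2).round(1),np.hypot(*(a-b)[:2]).round(1))
# rest grey pixels
m=((hsv[...,1]<45)&(hsv[...,2]>85)); m[:140]=0;m[290:]=0;m[:,:285]=0;m[:,362:]=0
m=cv2.morphologyEx(m.astype(np.uint8),cv2.MORPH_OPEN,np.ones((2,2)))
P=W[(m>0)&(g<20)&(g>3)]; P=P[~np.isnan(P[:,0])]; print(len(P),cv2.minAreaRect(P[:,:2].astype(np.float32)))
cv2.imwrite("pics/crop1.png",cv2.resize(np.hstack([im[130:300,270:370][:,:,::-1],cv2.cvtColor(m[130:300,270:370]*255,cv2.COLOR_GRAY2BGR)]),None,fx=3.4,fy=3.4,interpolation=cv2.INTER_CUBIC))
```

```text
TL [ 436.6 -411.1   13. ]
TR [ 440.6 -349.7   12.6]
BR [nan nan nan]
BL [ 587.4 -420.4   12.1]
60 313 336 [ 362.1 -371.6   64.4] 17.3
90 313 335 [ 384.7 -374.1   62.5] 17.0
120 313 334 [ 408.9 -376.8   61.1] 16.7
150 313 334 [ 434.5 -379.2   60.6] 17.2
180 306 340 [ 460.6 -382.2   66. ] 29.3
200 306 339 [ 479.3 -384.4   65.8] 28.9
220 306 338 [ 498.7 -386.8   65.5] 28.6
240 306 338 [ 518.8 -388.7   65.6] 29.1
260 306 337 [ 539.7 -391.3   65.7] 28.7
280 306 336 [ 561.2 -393.9   66.3] 28.3
4908 ((518.7550659179688, -388.2035217285156), (90.67105865478516, 179.73609924316406), 86.64373779296875)
```

View pics/crop1.png

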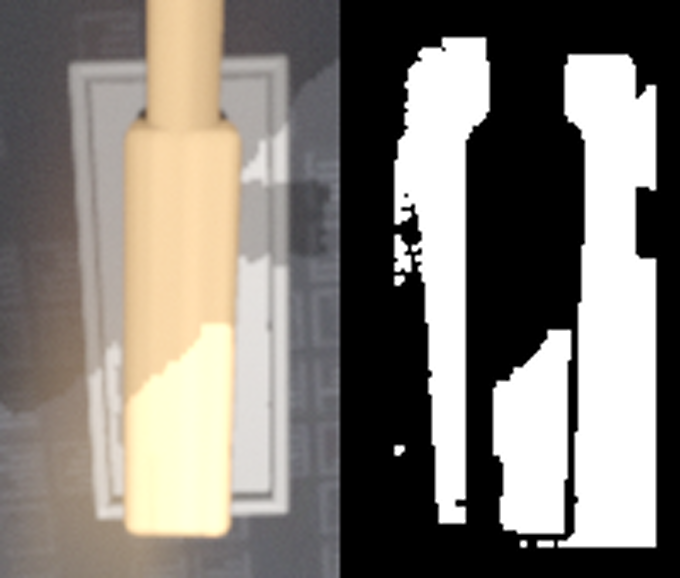

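apply_moves(
  plan=[
    [0,0,0,0,0,0.15,0],
    [0.0238,0,0.04,0,0,0,0],
    [0,0,0.05,0,0,0,0],
    [0,0,0.045,0,0,0,0],
    [0,0,0.032,0,0,0,0],
    [0,0,0.02,0,0,0,0],
    [0,0,0,0,0,0,0],
    [0,0,0,0,0,0,0],
  ],
  force=70,
)

```text
clock: 4.03
position: [465.7, -383.8, 62.5]
ee_rot: [0.175, 3.136, -0.001]
contact_force: [1.3, 0.1, 0.0]
grip_width: 85.4
grip_force: 0.0
```

apply_moves(
  plan=[
    [0,0,0,0,0,0,0.5],
    [0,0,0,0,0,0,1],
    [0,0,0,0,0,0,1],
    [0,0,0,0,0,0,1],
    [0,0,0,0,0,0,1],
    [0,0,0,0,0,0,1],
    [0,0,0,0,0,0,1],
    [0,0,0,0,0,0,1],
  ],
)

```text
clock: 5.03
position: [465.2, -384.0, 61.9]
ee_rot: [0.176, 3.136, -0.001]
contact_force: [-0.8, 1.6, 5.7]
grip_width: 30.8
grip_force: 69.4
```

apply_moves(
  plan=[
    [0,0,-0.01,0,0,0,1],
    [0,0,-0.02,0,0,0,1],
    [0,0,-0.03,0,0,0,1],
    [0,0,-0.03,0,0,0,1],
    [0,0,-0.03,0,0,0,1],
    [0,0,-0.02,0,0,0,1],
    [0,0,0,0,0,0,1],
    [0,0,0,0,0,0,1],
  ],
)

```text
clock: 6.02
position: [464.7, -383.5, 200.5]
ee_rot: [-0.176, -3.136, -0.001]
contact_force: [-0.4, 0.4, -2.0]
grip_width: 30.8
grip_force: 69.4
```

```bash
cat > chk.py <<'E'
from h import *
s=bot.read_state(); d=bot.get_image("wrist"); W=wcloud(d,s)
M=R.from_rotvec(s["ee_rot"]).as_matrix(); T=(W-s["position"])@M
m=(np.abs(T[...,1])<14)&(T[...,2]>-15)&(T[...,2]<25)&(T[...,0]<200)&(T[...,0]>-130)
P=T[m]; print(s["position"].round(1),head(s),s["grip_width"],s["grip_force"],s["contact_force"].round(1),len(P))
for lo,hi in ((-110,-90),(-90,-70),(-70,-50),(-50,-30),(-30,-12),(20,40),(40,60),(60,80),(80,120)):
    Q=P[(P[:,0]>lo)&(P[:,0]<hi)]
    if len(Q)>5: print(lo,hi,len(Q),"y",Q[:,1].mean().round(1),"z",np.median(Q[:,2]).round(1))
print(P[:,0].min(),P[:,0].max())
E
python3 chk.py
```

```text
[ 464.7 -383.5  200.5] (array([173.58,  83.58]), np.float64(0.07)) 30.76632204525393 69.41595196723938 [-0.4  0.4 -2. ] 22472
-50 -30 1707 y -0.2 z -4.3
-30 -12 2119 y -0.1 z -4.4
20 40 2141 y -1.1 z -2.0
40 60 2522 y -1.2 z -3.0
60 80 3022 y -1.4 z -4.3
80 120 6102 y -1.5 z -5.6
-48.14925839751777 114.58809972511597
```

apply_moves(
  plan=[
    [0.0025,0.025,0,0,0,0,1],
    [0.005,0.05,0,0,0,0,1],
    [0.005,0.05,0,0,0,0,1],
    [0.005,0.05,0,0,0,0,1],
    [0.005,0.05,0,0,0,0,1],
    [0.005,0.05,0,0,0,0,1],
    [0.005,0.05,0,0,0,0,1],
    [0.005,0.05,0,0,0,0,1],
    [0.005,0.05,0,0,0,0,1],
    [0.005,0.05,0,0,0,0,1],
    [0.005,0.05,0,0,0,0,1],
    [0.003,0.026,0,0,0,0,1],
  ],
)

```text
clock: 7.58
position: [470.5, 172.1, 200.3]
ee_rot: [-0.173, -3.135, 0.0]
contact_force: [0.0, -0.6, -2.9]
grip_width: 30.9
grip_force: 69.7
```

apply_moves(
  plan=[
    [0,0,0,0,0,0,1],
    [0,0,0,0,0,0,1],
  ],
)

```text
clock: 7.82
position: [471.0, 169.4, 200.7]
ee_rot: [-0.176, -3.135, 0.001]
contact_force: [0.1, 0.0, -1.1]
grip_width: 30.5
grip_force: 69.7
```

```bash
python3 chk.py
python3 - <<'E'
from h import *
s=bot.read_state(); d=bot.get_image("wrist"); np.savez("w1.npz",**d,pos=s["position"],rot=s["ee_rot"]); cv2.imwrite("pics/w1.png",d["image"][:,:,::-1])
E
```

```text
[471.  169.4 200.7] (array([173.59,  83.59]), np.float64(0.08)) 30.51998845967789 69.69211220741272 [ 0.1  0.  -1.1] 22477
-50 -30 1712 y -0.2 z -4.4
-30 -12 2118 y -0.1 z -4.4
20 40 2157 y -1.1 z -2.1
40 60 2502 y -1.2 z -3.0
60 80 3024 y -1.4 z -4.3
80 120 6106 y -1.6 z -5.7
-48.60480916623194 114.58709546598875
```

View pics/w1.png

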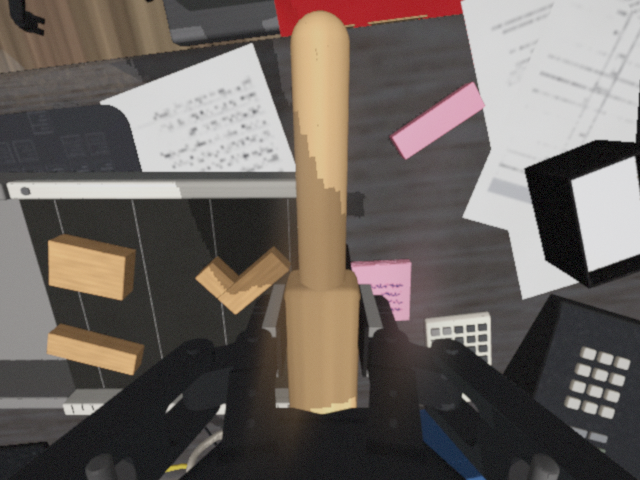

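The brush hangs straight, with the L's right end at (290,262) just ahead of it. The lip is at row 188. Next come the clearances in the bed frame.

```bash
cat >> h.py <<'E'
O=np.array([535.2,35.8]); th=np.radians(-6.2); Bm=np.array([[np.cos(th),-np.sin(th)],[np.sin(th),np.cos(th)]])
def bed(W): return np.concatenate([(W[...,:2]-O)@Bm,W[...,2:]-50],-1)
def parts(W,im):
    B=bed(W); hsv=cv2.cvtColor(im,cv2.COLOR_RGB2HSV)
    m=((hsv[...,0]>5)&(hsv[...,0]<22)&(hsv[...,1]>80)&(B[...,2]<24)&(B[...,2]>-50)&(abs(B[...,0])<104)&(B[...,1]<125)&(B[...,1]>-255)).astype(np.uint8)
    n,l,s,c=cv2.connectedComponentsWithStats(m)
    for i in range(1,n):
        if s[i,4]<80: continue
        Q=B[l==i]; print(c[i].round(),s[i,4],"x",np.percentile(Q[:,0],[1,99]).round(),"y",np.percentile(Q[:,1],[1,99]).round(),"z",np.percentile(Q[:,2],[5,50,95]).round(1))
E
python3 - <<'E'
from h import *
d=dict(np.load("w1.npz")); s=dict(position=d["pos"],ee_rot=d["rot"]); W=wcloud(d,s); parts(W,d["image"])
B=bed(W)
for u in (60,150,220): # lip columns
    print(u,[tuple(B[v,u].round(1)) for v in (180,184,188,193,197,200,205,215)])
for q in ((120,240),(180,360),(250,350)): print(B[q[1],q[0]].round(1))
d=dict(np.load("top0.npz")); W=cloud(d); B=bed(W); parts(W,d["image"])
m=(B[...,2]>14)&(B[...,2]<30)&(B[...,0]>20)&(B[...,0]<90)&(B[...,1]>60)&(B[...,1]<140); Q=B[m]; print("gauge",len(Q),np.percentile(Q,[2,98],axis=0).round(1))
E
```

```text
[ 91. 267.] 4618 x [-66. -12.] y [-107.  -40.] z [ 2.2 18.  19.3]
[246. 277.] 3459 x [-55.   1.] y [ 19. 101.] z [ 0.1 15.9 17.2]
[ 95. 349.] 3108 x [24. 72.] y [-127.  -50.] z [ 1.1 15.7 17.1]
[284. 372.] 96 x [61. 99.] y [80. 88.] z [-0.8  0.3  1. ]
60 [(np.float64(-112.1), np.float64(-95.0), np.float64(-5.7)), (np.float64(-111.3), np.float64(-84.7), np.float64(8.6)), (np.float64(-108.1), np.float64(-85.5), np.float64(8.6)), (np.float64(-103.7), np.float64(-87.5), np.float64(7.3)), (np.float64(-100.7), np.float64(-87.4), np.float64(8.5)), (np.float64(-96.5), np.float64(-94.0), np.float64(1.0)), (np.float64(-92.4), np.float64(-94.6), np.float64(1.7)), (np.float64(-83.2), np.float64(-98.3), np.float64(-0.2))]
150 [(np.float64(-112.6), np.float64(-16.5), np.float64(0.0)), (np.float64(-110.9), np.float64(-12.7), np.float64(8.5)), (np.float64(-107.4), np.float64(-13.8), np.float64(7.4)), (np.float64(-103.7), np.float64(-13.6), np.float64(9.1)), (np.float64(-100.5), np.float64(-14.0), np.float64(9.5)), (np.float64(-95.9), np.float64(-19.1), np.float64(0.4)), (np.float64(-91.6), np.float64(-19.9), np.float64(0.3)), (np.float64(-82.7), np.float64(-21.8), np.float64(-0.5))]
220 [(np.float64(-112.5), np.float64(41.4), np.float64(1.1)), (np.float64(-110.7), np.float64(43.4), np.float64(8.9)), (np.float64(-107.4), np.float64(43.0), np.float64(8.6)), (np.float64(-103.4), np.float64(42.8), np.float64(9.2)), (np.float64(-99.8), np.float64(42.0), np.float64(7.8)), (np.float64(-95.7), np.float64(39.6), np.float64(0.8)), (np.float64(-91.4), np.float64(39.1), np.float64(0.7)), (np.float64(-82.9), np.float64(38.4), np.float64(1.5))]
[-60.5 -51.3   0.3]
[-89.8  81.2 190.9]
[-89.5 101.7 185.9]
[347. 214.] 460 x [24. 72.] y [-128.  -49.] z [-1.  14.9 18.5]
[284. 239.] 473 x [-53.   2.] y [17. 93.] z [-1.2 15.  18.6]
[338. 249.] 594 x [-67. -10.] y [-110.  -41.] z [-1.3 17.4 20.9]
gauge 136 [[ 43.6 101.2  15.2]
 [ 88.9 116.7  25.2]]
```

apply_moves(
  plan=[
    [0.002,0.004,0.01,0,0,0,1],
    [0,0,0.025,0,0,0,1],
    [0,0,0.025,0,0,0,1],
    [0,0,0.018,0,0,0,1],
    [0,0,0.008,0,0,0,1],
    [0,0,0.004,0,0,0,1],
    [0,0,0,0,0,0,1],
    [0,0,0,0,0,0,1],
  ],
)

```text
clock: 8.93
position: [470.3, 174.2, 111.8]
ee_rot: [0.176, 3.136, 0.0]
contact_force: [-0.0, -0.2, -0.6]
grip_width: 30.2
grip_force: 69.7
```

apply_moves(
  plan=[
    [0,-0.006,0,0,0,0,1],
    [0,-0.012,0,0,0,0,1],
    [0,-0.012,0,0,0,0,1],
    [0,-0.012,0,0,0,0,1],
    [0,-0.012,0,0,0,0,1],
    [0,-0.012,0,0,0,0,1],
    [0,-0.012,0,0,0,0,1],
    [0,-0.012,0,0,0,0,1],
    [0,-0.012,0,0,0,0,1],
    [0,-0.012,0,0,0,0,1],
    [0,-0.012,0,0,0,0,1],
    [0,-0.012,0,0,0,0,1],
  ],
)

```text
clock: 10.42
position: [454.4, 36.2, 111.3]
ee_rot: [0.176, 3.137, 0.0]
contact_force: [-0.3, 0.6, -1.9]
grip_width: 30.3
grip_force: 69.7
```

Run:
```python
from h import *
s=bot.read_state(); print(s["position"],bed(s["position"]),head(s),s["contact_force"]); d=bot.get_image("wrist"); W=wcloud(d,s); parts(W,d["image"])
```

```text
[454.38549938  36.23433506 111.31656705] [-80.3887216   -8.29611938  61.31656705] (array([173.59,  83.59]), np.float64(0.01)) [-0.31451138  0.640618   -1.92962154]
[195. 319.] 5072 x [-65. -26.] y [-112.  -53.] z [ 2.5 17.9 19.1]
[282. 388.] 481 x [-24.  15.] y [-40. -31.] z [15.4 16.2 17.1]
[207. 438.] 877 x [35. 77.] y [-105.  -78.] z [ 3.  15.9 17. ]
```

apply_moves(
  plan=[
    [0,-0.012,0,0,0,0,1],
    [0,-0.012,0,0,0,0,1],
    [0,-0.012,0,0,0,0,1],
    [0,-0.012,0,0,0,0,1],
    [0,-0.012,0,0,0,0,1],
    [0,-0.012,0,0,0,0,1],
    [0,-0.012,0,0,0,0,1],
    [0,-0.012,0,0,0,0,1],
    [0,-0.012,0,0,0,0,1],
    [0,-0.012,0,0,0,0,1],
    [0,-0.012,0,0,0,0,1],
    [0,-0.014,0,0,0,0,1],
  ],
)

```text
clock: 11.98
position: [439.5, -109.3, 112.2]
ee_rot: [0.175, 3.134, -0.001]
contact_force: [1.2, 0.7, 7.5]
grip_width: 30.6
grip_force: 70.7
```

apply_moves(
  plan=[
    [0,-0.006,0,0,0,0,1],
    [0,0,0,0,0,0,1],
    [0,0,-0.01,0,0,0,1],
    [0,0,-0.03,0,0,0,1],
    [0,0,-0.04,0,0,0,1],
    [0,0,0,0,0,0,1],
  ],
)

```text
clock: 12.72
position: [438.9, -114.9, 194.0]
ee_rot: [0.175, 3.133, -0.003]
contact_force: [-0.8, -0.6, -1.4]
grip_width: 30.5
grip_force: 69.8
```

Run:
```python
from h import *
s=bot.read_state(); print(s["position"],bed(s["position"]),head(s),s["contact_force"]); d=bot.get_image("top"); W=cloud(d); parts(W,d["image"])
cv2.imwrite("pics/t1.png",cv2.resize(d["image"][150:320,235:515][:,:,::-1],(800,486),interpolation=cv2.INTER_CUBIC))
d=bot.get_image("wrist"); print("wrist"); parts(wcloud(d,s),d["image"])
```

```text
[ 438.85806517 -114.89072431  193.99707768] [ -79.50392625 -160.21419572  143.99707768] (array([173.59,  83.59]), np.float64(0.26)) [-0.759002   -0.64002361 -1.39792942]
[347. 213.] 450 x [27. 72.] y [-129.  -50.] z [-1.6 14.7 18.4]
wrist
[264. 260.] 2706 x [-51. -10.] y [-244. -186.] z [-35.  -24.  -22.8]
```

View pics/t1.png

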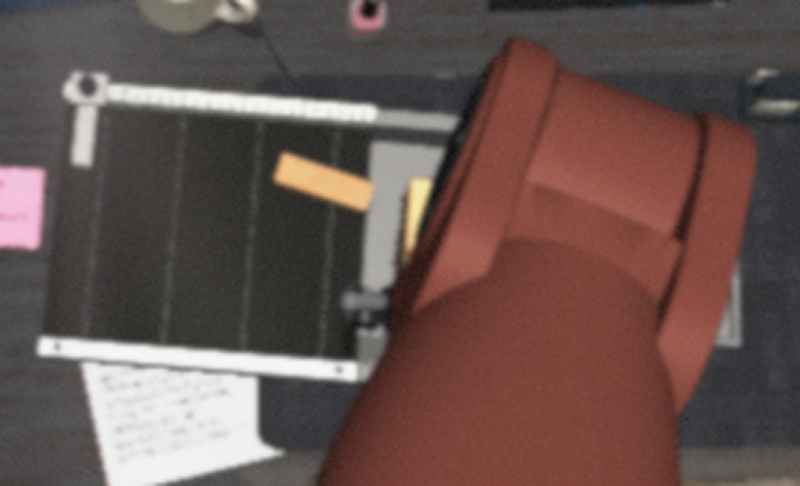

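The bed now holds only the bar at (323,182). The block is in the trough, but the L is hidden behind the arm. I'll move above the bed behind the bar and look into the trough from there.

apply_moves(
  plan=[
    [-0.016,0.035,0,0,0,0,1],
    [-0.016,0.035,0,0,0,0,1],
    [-0.016,0.035,0,0,0,0,1],
    [-0.0155,0.0355,0,0,0,0,1],
    [0,0,0,0,0,0,1],
    [0,0,0,0,0,0,1],
  ],
)

```text
clock: 13.58
position: [515.2, 18.3, 190.2]
ee_rot: [-0.175, -3.134, 0.0]
contact_force: [0.4, -0.3, -1.1]
grip_width: 31.0
grip_force: 70.0
```

```bash
python3 chk.py
python3 - <<'E'
from h import *
s=bot.read_state(); print(bed(s["position"])); d=bot.get_image("wrist"); parts(wcloud(d,s),d["image"])
cv2.imwrite("pics/w2.png",d["image"][:,:,::-1])
E
```

```text
[515.2  18.3 190.2] (array([173.61,  83.61]), np.float64(0.15)) 30.977553257007102 69.95267271995544 [ 0.4 -0.3 -1.1] 22180
-50 -30 1651 y -0.2 z -5.1
-30 -12 2167 y -0.0 z -4.8
20 40 2152 y -1.0 z -1.5
40 60 2502 y -1.1 z -2.1
60 80 2952 y -1.2 z -3.0
80 120 5878 y -1.3 z -3.9
-47.51115989118079 114.365153668482
[-17.86687572 -19.86560603 140.45902254]
[127. 201.] 5962 x [-65.   4.] y [-243. -153.] z [-31.8 -25.1   3.2]
[288. 253.] 788 x [-24.  35.] y [-63. -42.] z [-0.8  0.3  1.4]
[226. 296.] 2281 x [28. 62.] y [-129.  -68.] z [ 1.3 15.9 17.1]
```

View pics/w2.png

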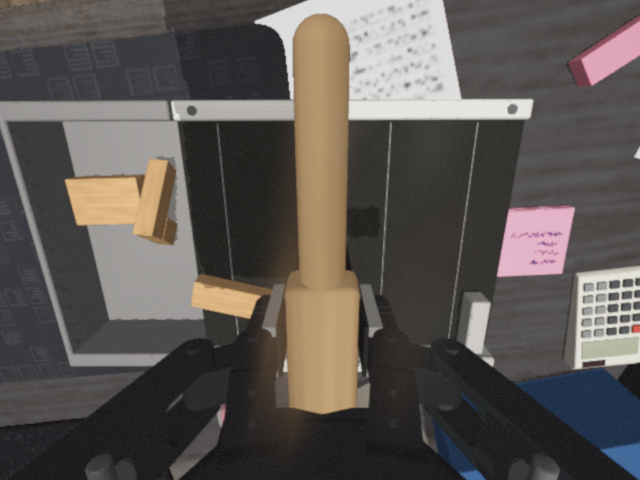

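The L stands on edge in the trough at (155,200), level with the bed top, and the block lies flat at (105,200). Both are inside. For the bar I'll sweep about 7 mm above the bed so the brush clears the L.

apply_moves(
  plan=[
    [-0.006,0,0.01,0,0,0,1],
    [0,0,0.025,0,0,0,1],
    [0,0,0.022,0,0,0,1],
    [0,0,0.012,0,0,0,1],
    [0,0,0.006,0,0,0,1],
    [0,0,0,0,0,0,1],
    [0,-0.006,0,0,0,0,1],
    [0,-0.01,0,0,0,0,1],
    [0,-0.01,0,0,0,0,1],
    [0,-0.01,0,0,0,0,1],
    [0,-0.01,0,0,0,0,1],
    [0,-0.01,0,0,0,0,1],
  ],
)

```text
clock: 15.18
position: [515.9, -38.6, 116.3]
ee_rot: [-0.176, -3.137, -0.0]
contact_force: [0.2, 0.7, -1.4]
grip_width: 30.6
grip_force: 70.0
```

Run:
```python
from h import *
s=bot.read_state(); print(s["position"],bed(s["position"]),head(s),s["contact_force"]); d=bot.get_image("wrist"); W=wcloud(d,s); parts(W,d["image"])
d=bot.get_image("top"); W=cloud(d); parts(W,d["image"])
```

```text
[515.8801299  -38.63533677 116.29787941] [-11.16789907 -76.08649533  66.29787941] (array([173.57,  83.57]), np.float64(0.0)) [ 0.17265393  0.66748157 -1.39978993]
[147. 215.] 10095 x [-65.   2.] y [-243. -153.] z [-32.  -25.2   3.2]
[346. 223.] 82 x [-53. -20.] y [-64. -62.] z [-0.7  0.5 18.8]
[293. 240.] 391 x [-49.  -2.] y [-98. -92.] z [-0.6  0.3  1.3]
[207. 340.] 427 x [42. 45.] y [-170. -135.] z [ 1.2  5.  11.9]
[283. 376.] 158 x [48. 90.] y [-110. -100.] z [-0.  16.2 17.4]
```

apply_moves(
  plan=[
    [0,-0.01,0,0,0,0,1],
    [0,-0.01,0,0,0,0,1],
    [0,-0.01,0,0,0,0,1],
    [0,-0.01,0,0,0,0,1],
    [0,-0.01,0,0,0,0,1],
    [0,-0.01,0,0,0,0,1],
    [0,-0.01,0,0,0,0,1],
    [0,0,0,0,0,0,1],
  ],
)

```text
clock: 16.27
position: [508.1, -108.2, 116.3]
ee_rot: [0.177, 3.137, -0.0]
contact_force: [1.0, -0.4, -2.0]
grip_width: 30.4
grip_force: 70.0
```

Run:
```python
from h import *
s=bot.read_state(); print(s["position"],bed(s["position"]),head(s),s["contact_force"]); d=bot.get_image("wrist"); W=wcloud(d,s); parts(W,d["image"])
```

```text
[ 508.12103422 -108.16963764  116.30825164] [ -11.37195183 -146.0520649    66.30825164] (array([173.53,  83.53]), np.float64(0.01)) [ 0.98937515 -0.3766038  -1.99401412]
[289. 224.] 1545 x [-66.   3.] y [-174. -162.] z [-21.   -3.3   7.6]
[225. 214.] 6050 x [-52. -11.] y [-243. -182.] z [-34.4 -25.7 -24.6]
```

apply_moves(
  plan=[
    [0,0,-0.01,0,0,0,1],
    [0,0,-0.03,0,0,0,1],
    [0,0,-0.04,0,0,0,1],
    [0,0.04,-0.01,0,0,0,1],
    [0,0.05,0,0,0,0,1],
    [0,0.04,0,0,0,0,1],
    [0,0,0,0,0,0,1],
  ],
)

```text
clock: 17.2
position: [522.8, 24.5, 207.1]
ee_rot: [0.169, 3.136, 0.001]
contact_force: [0.0, 0.1, -1.0]
grip_width: 30.5
grip_force: 70.1
```

```bash
python3 chk.py
python3 - <<'E'
from h import *
s=bot.read_state(); print(bed(s["position"])); d=bot.get_image("wrist"); W=wcloud(d,s); parts(W,d["image"])
cv2.imwrite("pics/w3.png",d["image"][:,:,::-1])
d=bot.get_image("top"); B=bed(cloud(d))
m=(B[...,2]>14)&(B[...,2]<30)&(B[...,0]>20)&(B[...,0]<90)&(B[...,1]>60)&(B[...,1]<140); Q=B[m]; print("gauge",len(Q),np.percentile(Q,[2,98],axis=0).round(1))
E
```

```text
[522.8  24.5 207.1] (array([173.82,  83.82]), np.float64(0.05)) 30.52409806979941 70.12779593467712 [ 0.   0.1 -1. ] 22206
-50 -30 1660 y -0.2 z -5.1
-30 -12 2174 y -0.1 z -4.8
20 40 2150 y -1.0 z -1.5
40 60 2500 y -1.1 z -2.1
60 80 2971 y -1.2 z -3.0
80 120 5870 y -1.3 z -3.9
-47.41562064916157 114.25974001335202
[-11.04491756 -13.99699306 156.91489012]
[129. 189.] 5467 x [-65.   4.] y [-243. -153.] z [-31.4 -25.1   3.2]
[291. 243.] 502 x [-28.  39.] y [-52. -37.] z [-0.8  0.4  1.4]
[134. 270.] 2171 x [43. 66.] y [-247. -167.] z [-39.7 -28.  -26.6]
gauge 26 [[ 46.2 112.8  16.2]
 [ 88.  117.5  24.3]]
```

View pics/w3.png

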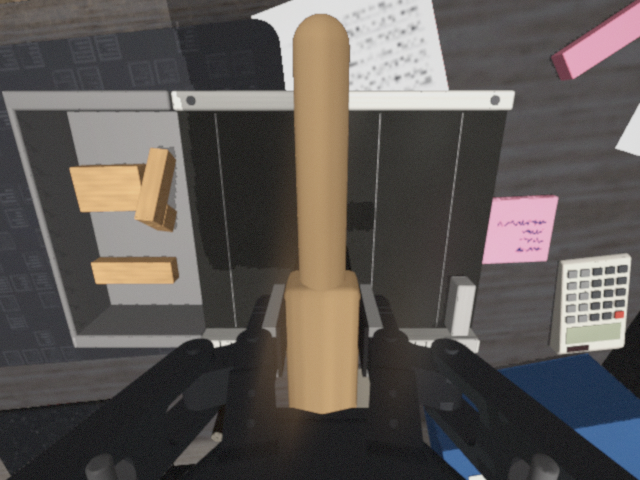

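All three offcuts are in the trough: bar at (135,271), block at (108,188), and L on edge at (157,190). The gauge at (460,305) is unmoved. Now I'll return the brush.

apply_moves(
  plan=[
    [0.0012,-0.025,0,0,0,0,1],
    [0.0012,-0.045,0,0,0,0,1],
    [0.0012,-0.045,0,0,0,0,1],
    [0.0012,-0.045,0,0,0,0,1],
    [0.0012,-0.045,0,0,0,0,1],
    [0.0012,-0.045,0,0,0,0,1],
    [0.0012,-0.045,0,0,0,0,1],
    [0.0012,-0.045,0,0,0,0,1],
    [0.0012,-0.045,0,0,0,0,1],
    [0,-0.0256,0,0,0,0,1],
    [0,0,0,0,0,-0.2,1],
    [0,0,0,0,0,0,1],
  ],
)

```text
clock: 18.85
position: [465.5, -385.0, 206.2]
ee_rot: [-0.144, -3.138, -0.001]
contact_force: [0.6, 0.4, -2.0]
grip_width: 30.3
grip_force: 70.2
```

```bash
python3 chk.py
python3 - <<'E'
from h import *
s=bot.read_state(); M=R.from_rotvec(s["ee_rot"]).as_matrix()
print((M.T@(np.array([467.5,-382.5,85])-s["position"])).round(1))
E
```

```text
[ 465.5 -385.   206.2] (array([174.75,  84.75]), np.float64(0.04)) 30.313091009932865 70.19134283065796 [ 0.6  0.4 -2. ] 22194
-50 -30 1651 y -0.1 z -5.1
-30 -12 2176 y -0.1 z -4.8
20 40 2141 y -1.0 z -1.4
40 60 2500 y -1.1 z -2.1
60 80 2970 y -1.2 z -2.9
80 120 5878 y -1.2 z -3.8
-47.70967883995566 114.51227619163305
[ -1.6   2.2 121.3]
```

apply_moves(
  plan=[
    [-0.0016,0.0022,0.02,0,0,0,1],
    [0,0,0.035,0,0,0,1],
    [0,0,0.035,0,0,0,1],
    [0,0,0.021,0,0,0,1],
    [0,0,0.01,0,0,0,1],
    [0,0,0,0,0,0,1],
    [0,0,0,0,0,0,1],
  ],
)

```text
clock: 19.77
position: [468.5, -383.4, 86.4]
ee_rot: [0.142, 3.137, -0.002]
contact_force: [0.5, -0.3, -1.8]
grip_width: 30.4
grip_force: 70.2
```

apply_moves(
  plan=[
    [0,0,0.008,0,0,0,1],
    [0,0,0.007,0,0,0,1],
    [0,0,0.004,0,0,0,1],
    [0,0,0.003,0,0,0,1],
    [0,0,0.001,0,0,0,1],
    [0,0,0,0,0,0,1],
    [0,0,0,0,0,0,1],
  ],
)

```text
clock: 20.65
position: [468.0, -383.1, 62.5]
ee_rot: [0.143, 3.138, -0.0]
contact_force: [-0.3, 0.6, -0.9]
grip_width: 30.5
grip_force: 70.2
```

Just above the floor. I'll lower 1 mm, release gradually, and retreat.

apply_moves(
  plan=[
    [0,0,0.001,0,0,0,1],
    [0,0,0,0,0,0,1],
    [0,0,0,0,0,0,0.5],
    [0,0,0,0,0,0,0.3],
    [0,0,0,0,0,0,0],
    [0,0,0,0,0,0,0],
    [0,0,0,0,0,0,0],
    [0,0,0,0,0,0,0],
  ],
)

```text
clock: 21.65
position: [467.9, -383.0, 61.3]
ee_rot: [-0.143, -3.138, -0.0]
contact_force: [-0.9, -0.2, 0.3]
grip_width: 85.2
grip_force: 0.0
```

apply_moves(
  plan=[
    [0,0,-0.015,0,0,0,0],
    [0,0,-0.03,0,0,0,0],
    [0,0,-0.045,0,0,0,0],
    [0,0,-0.05,0,0,0,0],
    [0,0,-0.045,0,0,0,0],
    [0,0,0,0,0,0,0],
    [0,0,0,0,0,0,0],
  ],
)

```text
clock: 22.52
position: [467.8, -382.9, 246.6]
ee_rot: [0.143, 3.138, -0.0]
contact_force: [-0.2, 0.4, -0.8]
grip_width: 85.3
grip_force: 0.0
```

Run:
```python
from h import *
s=bot.read_state(); d=bot.get_image("wrist"); W=wcloud(d,s); im=d["image"]; cv2.imwrite("pics/w4.png",im[:,:,::-1])
P=W.reshape(-1,3); P=P[(P[:,0]>300)&(P[:,0]<640)&(P[:,1]>-480)&(P[:,1]<-300)]
b=P[(P[:,2]>56)&(P[:,2]<75)]; print(s["position"],b.min(0),b.max(0))
for lo in range(350,580,20):
    Q=b[(b[:,0]>lo)&(b[:,0]<lo+20)]
    if len(Q): print(lo,((Q[:,1].min()+Q[:,1].max())/2).round(1),np.median(Q[:,2]).round(1))
parts(W,im)
d=bot.get_image("top"); W=cloud(d); print("top"); parts(W,d["image"]); B=bed(W)
m=(B[...,2]>14)&(B[...,2]<30)&(B[...,0]>20)&(B[...,0]<90)&(B[...,1]>60)&(B[...,1]<140); Q=B[m]; print("gauge",len(Q),np.percentile(Q,[2,98],axis=0).round(1))
```

```text
[ 467.76070827 -382.90204315  246.60501339] [ 354.8509702  -408.86260114   56.03660326] [ 574.46636531 -365.55618036   71.31561948]
350 -375.3 67.3
370 -376.7 67.0
390 -378.1 65.8
410 -380.0 64.4
430 -381.4 63.6
450 -383.9 65.8
470 -385.1 66.2
490 -387.0 66.2
510 -388.3 66.2
530 -390.7 66.1
550 -392.5 66.2
570 -392.3 65.6
[569. 202.] 1644 x [-64.   8.] y [-178. -130.] z [-34.3 -16.9   3.2]
[522. 258.] 222 x [44. 45.] y [-223. -169.] z [-41.2 -34.1 -28. ]
top
[395. 218.] 339 x [43. 66.] y [-249. -168.] z [-33.1 -28.2 -24.6]
[390. 251.] 631 x [-53.   3.] y [-249. -156.] z [-30.9 -25.1   3.2]
gauge 142 [[ 42.7 101.2  15.8]
 [ 89.7 116.8  24.4]]
```

View pics/w4.png

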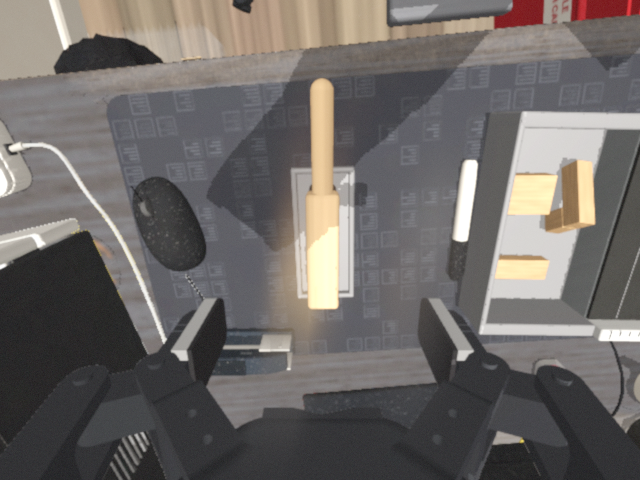

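The brush stands flat in its rest at (322,235), level within noise and about 4 mm off centre. The three offcuts are in the trough at (532,195), (572,195) and (522,267), and the gauge hasn't moved.

```bash
python3 -c "
from station import bot
print(bot.job_done())"
```

```text
the job is handed in; nothing more can be done
None
```

The job is handed in: all three offcuts are in the trough, the brush is back in its rest and released, and the gauge, by the last camera measurement, is where it was; no verdict came back.

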